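Clamp a six-well plate in its holder with the toggle lever

TASK

With the fingertips only, and without lifting it, push the six-well plate along its holder, away from the open front, until it is fully home against the rear stop. Then push the holder's toggle lever over from its outward-leaning position, past centre, so that it snaps over towards the plate and the clamp arm presses on the plate. Leave the plate home and clamped, and do not disturb the other things on the bench.

Things in the scene. Friction and masses are not known exactly. Their poses are not given: they have to be found in the camera images.
- holder: Fixed plate holder: base x -75..70, y -82..145 mm, 8 mm thick; grey guides (inner faces y = +-66 mm) and rear stop (face x = 57.5 mm), tops 20 mm high; front (-x) open. Origin under the base, midway between the guides; +x is the push direction, z up. Steel toggle clamp on the +y side: bracket x -22..22, y 76..129, 54 mm high; open, its arm stands up to 95 mm above the bench.
- plate_home (a point): Point fixed on the holder where the plate's origin lies when the plate is fully home (holder frame 15, 0, 8 mm, so the plate's front edge is then at holder x = -27.5 mm); same axes as the holder.
- plate: Loose six-well plate, 85 mm along the push, 127 mm across, 13.5 mm high, flat between the guides (2.5 mm play each side) on the 8 mm base, so its top is 21.5 mm above the bench. Starts 20 to 40 mm short of home. Origin at the centre of its underside; its edges are turned +15 deg about z from its own axes. Pushed on the middle of its front (-x) edge it slides with under 3 N.
- lever (a joint): Toggle lever angle, rad: 0 = open, leaning 45 deg outward (holder +y, away from the plate); 0.785 = upright (centre); 1.57 = leaning 45 deg inward over the plate. An over-centre spring drives it from centre: pushing takes up to about 5 N at the tip, then it snaps by itself to the other side. Clamped on the plate it rests at about 1.5.
- lever_tip (a point): Point on the lever's axis 98 mm from its hinge, in the thick end of the black plastic grip (grip 16 to 20 mm diameter, from 48 to 106 mm from the hinge). Open, it lies about 69 mm outward of the hinge and 114 mm above the bench; upright the lever ends 151 mm above the bench.
- lever_hinge (a point): Hinge of the lever, on the holder at (0, 106.5, 45) mm; the hinge axis is the holder's x, so the lever swings in the holder's y-z plane, towards -y when closing. Same axes as the holder.
- clamp_arm: The steel clamp arm, 12 mm wide, with a rubber foot 14 mm in diameter 47 mm from its hinge; linked to the lever (turns 0.764 rad per rad of lever). Raised steeply when the lever is open, level when clamped, its foot then pressing on the plate 38 mm left (+y) of the midline. Origin at its hinge, holder (0, 85.5, 38.5) mm.
- universal_1: Bystander: upright specimen tube with a screw cap, 29 mm diameter, 75 mm high, behind the clamp; origin under its centre.
- small_dish_1: Bystander: round covered dish, 59 mm diameter, 14 mm high, on the bench outward of the clamp; origin under its centre.
- pen_blue: Bystander: pen, 143 mm long, 26 mm wide over the clip, 11 mm high, lying in front of the clamp along its y; origin under its centre.
- lab_timer: Bystander: flat square timer, 76 x 76 x 18 mm; origin under its centre.
- reagent_a: Bystander: upright round bottle, 56 mm diameter, 105 mm high; origin under its centre.

How it is judged:
On the way, in this order (a step that is already met when the one before it is completed fails the run):
1. the plate is home against the rear stop (within 4 mm) while the lever is still open (x of plate in the frame of plate_home above -0.004 m and value of joint lever below 0.4 rad), for 0.2 s.
2. the lever has snapped over and the clamp presses on the plate (value of joint lever above 1.35 rad and contact force between clamp_arm and plate above 1 N), for 0.2 s.
At the end, for the whole second after the job is handed in: The plate lies flat in the holder within 4 mm of the rear stop, at rest; the lever is over centre on the plate's side (beyond 1.35 rad) and the clamp arm presses on the plate with more than 1 N (all of step 2 and x of plate in the frame of plate_home above -0.004 m and distance between plate and plate_home below 0.007 m and linear speed of plate below 0.01 m/s); the robot touches nothing.
It fails at once if the plate is lifted (8 mm) or tipped (0.15 rad) (z of plate in the frame of plate_home above 0.008 m or angle between plate's own z axis and vertical above 0.15 rad).
It fails at once if the clamp is closed before the plate is home (value of joint lever above 1.2 rad and x of plate in the frame of plate_home below -0.006 m).
It fails at once if a bystander is moved more than 20 mm or knocked over (distance of any of universal_1, small_dish_1, pen_blue, lab_timer, reagent_a from where it was at the start of the episode above 0.02 m or angle between any of universal_1, reagent_a's own z axis and vertical above 0.5 rad).
It also fails if it takes over 43 s, if anything falls off the work surface, if the arm or the gripper's body presses on something with over 40 N, if the wrist force passes 120 N, or if a joint passes its speed limit or range.

ROBOT

A 6-joint arm with a two-finger parallel gripper is mounted at the origin on a cart in front of the work surface, level with it; the furniture and walls round the work are solid. World frame = base frame: x ahead of the robot, y to its left, z up, the work surface at z = 0. Lengths are in m, angles in rad, forces in N, time in s.
With the tool pointing down it reaches from about 0.35 to 0.925 m from the base axis. Payload 6.4 kg.
Tool frame: the origin (TCP) lies midway between the tips of the shut fingers; the grasp point (between the pads) lies 19 mm behind it; z points along the fingers, y is the line along which they close (so a half turn about z gives the same grasp; the last joint's range is limited). The gripper opens to 94 mm and grips with 3 to 60 N. Pads are 16 mm wide; open, the fingers measure 119 mm over their backs; the gripper's body (75 mm by 177 mm) begins 78 mm behind the grasp point.
Start: joints at [1.02, 0.245, 1.558, -0, 1.339, -0.174], TCP at [0.239, 0.604, 0.205] pointing down, gripper open.
Joint ranges: [-3.13, 3.13], [-1.02, 2.26], [0.13, 2.54], [-0.95, 4.09], [0.21, 2.88], [-2.74, 2.74]. Speed limits (rad/s): [2.57, 2.57, 3.14, 3.14, 3.14, 3.14].

INTERFACE

Orientations are given as a unit quaternion [w, x, y, z].
In Python, from rig import r gives the robot as it stands.
- The arm moves only by the shell command python3 -m creep 'ROWS' [FORCE]. ROWS is text: rows parted by semicolons, each of 7 numbers parted by spaces: the turn, a rotation vector about the tool's x, y, z in units of 45 degrees (1.0 is 45 degrees), then the shift along the tool's x, y, z in units of 0.08 m (1.0 is 0.08 m), then the opening, from 0 (shut) to 1 (fully open). In form: rx ry rz x y z gripper; .... A call has 1 to 5 rows; each row shifts and turns the commanded pose from where the row before left it, along the tool's axes as they then stand; what a row does not reach is not made up. A row lasts 1/8 s, in which the tool goes at most 62.5 mm and 10.7 degrees, less where a joint would pass 70% of its speed; a pose out of reach is approached as far as the arm can. A call with a number of a shift or a turn outside -1 to 1 is refused whole. A call with a gripper value outside its range is refused whole. The fingers move at their own pace and stop on an object; FORCE is the grip in N (left out, the last holds). Time passes only in rows, so rows that do not move let the fingers close. It gives the time, the measured TCP pose, the force, the opening and the grip force at its end, in the units of the state.
- r.read_state(): the state, without advancing time (a new reading comes with each control period).
- r.grab_frame(name): name is "scene" or "top"; returns the picture (480x640x3 uint8, blue, green, red); there is no depth.
- r.calibration(name): a dict with "fx", "fy", "cx", "cy" (pixels), "view" (4x4, takes a point from world to camera coordinates). Camera axes: x right, y down, z forward; pixel columns grow to the right and rows downward; lengths in m; the calibration is good to about 2 mm. A picture is of the moment at which its call begins. calibration takes no time and is no camera call.
- r.finish_job(): hands the job in; it is judged then, once.
Trained networks look in the newest picture that a camera, given by its name, has taken for a name from the list of things; names that differ only in an ending like _2 or _b are one class to them, and where a whole thing is asked for, a point or a joint stands for the part that bears it (a point fixed in the world has none). Each returns a list of dicts, best first, with "conf" (0 to 1); they miss things now and then, are a little off and sometimes report something else, mostly with a low value. They report only what shows in the picture. A call takes as long as a camera call.
- r.recognise(camera, target): "bbox" ([left, top, right, bottom] in pixels, round what is visible of it).
- r.silhouettes(camera, target): "region" (480x640 bool, what is visible of it) and "bbox" ([left, top, right, bottom] in pixels, round what is visible of it).
The state is a dict: "clock": time; "joint_positions": joint angles; "joint_vel": joint speeds; "joint_efforts": joint torques, N m; "position": TCP position; "orientation": TCP orientation; "ft_force": force on the tool from outside, world axes, zero at the start; "torque": the same for the moment, N m; "width": finger opening in m; "gripper_force": force on a finger pad.
Only numpy, scipy, OpenCV 4.12 (cv2) and the standard library are available. Lean on these libraries where they do the work, as an engineer would, in place of code of your own. Each camera call takes 0.05 s, during which the arm holds its last target. There are 200 camera calls.

## Working session

There is one attempt and no reset: what is moved stays moved. The work goes in short steps, Python scripts to look and compute and a shell command to move; the robot and the scene stay as the last step left them, time stands still between calls to the robot, and variables do not carry over. Pictures are saved under pics/ and viewed, at most 10 in all, crops included, and the job is handed in when it is done.

```bash
mkdir -p pics; ls
python3 - <<'E'
from rig import r
import cv2
for c in ("scene","top"):
    cv2.imwrite(f"pics/{c}0.png", r.grab_frame(c))
    k=r.calibration(c); print(c,k)
    for t in ("holder","plate","lever","clamp_arm","universal_1","small_dish_1","pen_blue","lab_timer","reagent_a"):
        for d in r.recognise(c,t)[:2]: print(t,[int(v) for v in d["bbox"]],round(d["conf"],2))
print(r.read_state())
E
```

```text
pics
scene {'fx': 472.9856307434605, 'fy': 472.9856307434605, 'cx': 320.9575307410473, 'cy': 240.83821341315735, 'view': array([[ 0.53041995, -0.84754115,  0.0181295 ,  0.01228036],
       [-0.52728968, -0.3465903 , -0.77578397,  0.45633303],
       [ 0.66379235,  0.40193179, -0.6307381 ,  0.43048086],
       [ 0.        ,  0.        ,  0.        ,  1.        ]])}
holder [345, 246, 495, 381] 0.72
plate [396, 304, 485, 368] 0.92
lever [343, 248, 392, 298] 0.71
clamp_arm [349, 238, 366, 274] 0.49
clamp_arm [396, 279, 419, 302] 0.47
universal_1 [349, 240, 366, 276] 0.7
small_dish_1 [289, 283, 323, 314] 0.82
pen_blue [301, 339, 382, 376] 0.62
lab_timer [179, 249, 218, 278] 0.91
lab_timer [393, 280, 419, 301] 0.46
reagent_a [252, 183, 283, 244] 0.95
top {'fx': 490.3802218494277, 'fy': 490.3802218494277, 'cx': 311.32052205617083, 'cy': 241.93220656119806, 'view': array([[ 0.02911064, -0.99957058, -0.0033501 ,  0.32114766],
       [-0.99065406, -0.02840384, -0.13340826,  0.52583812],
       [ 0.13325581,  0.00720239, -0.99105551,  1.04509882],
       [ 0.        ,  0.        ,  0.        , 
[... 374 characters left out ...]
': 1.0, 'joint_positions': array([ 1.01991103e+00,  2.45033084e-01,  1.55778738e+00,  1.26165935e-05,
        1.33867772e+00, -1.74093012e-01]), 'joint_vel': array([-0.00094431, -0.00156637, -0.00049554,  0.0005368 ,  0.00044974,
       -0.00082902]), 'joint_efforts': array([ 1.96007109e-04, -4.15826046e+01, -3.14887261e+01,  6.85666082e-02,
        2.87833856e-02, -1.22141043e-05]), 'position': array([0.23916255, 0.60443139, 0.20550488]), 'orientation': array([1.10077961e-05, 1.87285085e-01, 9.82305601e-01, 4.63382260e-05]), 'ft_force': array([-0.36631325, -0.99244482,  0.29808893]), 'torque': array([-0.045287  , -0.00878428, -0.01145865]), 'gripper_force': 0.0, 'width': 0.0943015720711955}
```

Run:
```python
import cv2
a=cv2.imread("pics/top0.png")[190:330,290:480]; cv2.imwrite("pics/topc.png",cv2.resize(a,None,fx=4,fy=4,interpolation=cv2.INTER_CUBIC))
a=cv2.imread("pics/scene0.png")[225:395,285:510]; cv2.imwrite("pics/scenec.png",cv2.resize(a,None,fx=3.5,fy=3.5,interpolation=cv2.INTER_CUBIC))
```

```text
(no output)
```

View pics/topc.png

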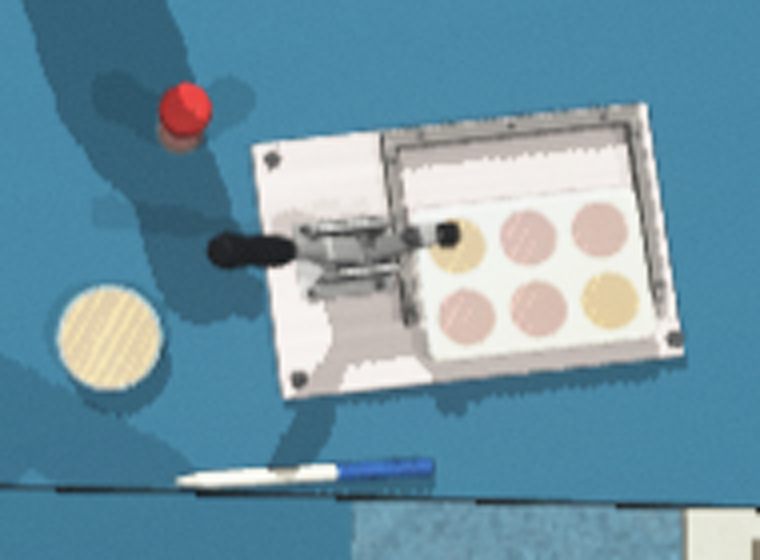

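View pics/scenec.png

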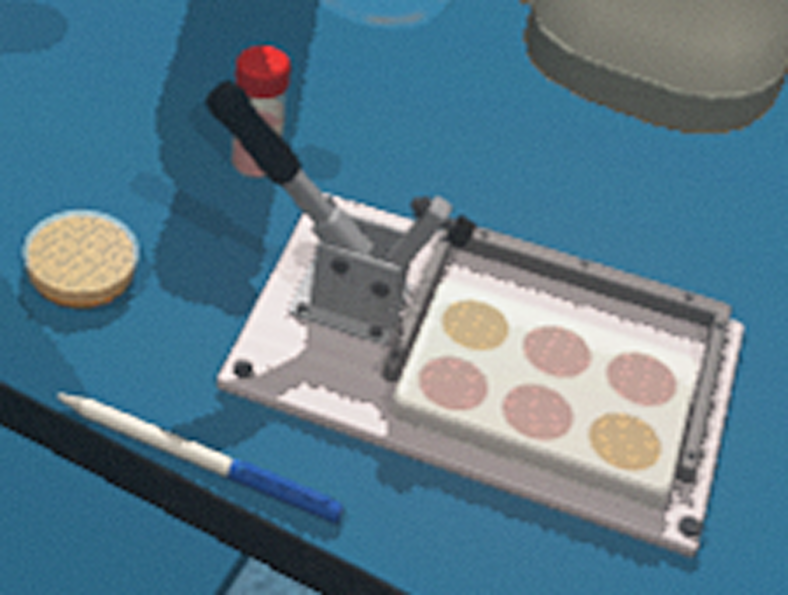

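The top crop shows the holder base with corners at about (353,226), (451,215), (461,278) and (361,289) full-image. The plate sits short of the rear stop, with its front edge from about (398,280) to (454,274). The lever leans outward with its tip near (346,252). The dish and pen are close on the left and in front.

```bash
cat > h.py <<'E'
import numpy as np
from rig import r
K={c:r.calibration(c) for c in("scene","top")}
def proj(c,p):
    k=K[c];q=np.atleast_2d(p)@k["view"][:3,:3].T+k["view"][:3,3]
    return np.c_[k["fx"]*q[:,0]/q[:,2]+k["cx"],k["fy"]*q[:,1]/q[:,2]+k["cy"]]
def unproj(c,uv,z):
    k=K[c];R=k["view"][:3,:3];t=k["view"][:3,3];o=-R.T@t
    d=R.T@np.array([(uv[0]-k["cx"])/k["fx"],(uv[1]-k["cy"])/k["fy"],1]);return o+d*(z-o[2])/d[2]
def W(h,p):
    c,s=np.cos(h[2]),np.sin(h[2]);p=np.atleast_2d(p)
    return np.c_[h[0]+c*p[:,0]-s*p[:,1],h[1]+s*p[:,0]+c*p[:,1],p[:,2]]
E
python3 - <<'E'
from h import *
from scipy.optimize import least_squares as ls
T=lambda a,b:(290+a/4,190+b/4)
S=lambda a,b:(285+a/3.5,225+b/3.5)
c=[[.07,.145,.008],[.07,-.082,.008],[-.075,-.082,.008],[-.075,.145,.008]]
tip=[0,.1065+.106*.7071,.045+.106*.7071]
obs=[("top",c[0],T(252,145)),("top",c[1],T(645,102)),("top",c[2],T(683,353)),("top",c[3],T(285,396)),
("scene",c[1],S(743,320)),("scene",c[2],S(697,545)),("scene",c[3],S(219,377))]
f=lambda h:np.concatenate([proj(k,W(h,p))[0]-o for k,p,o in obs])
s=ls(f,[.5,0,.1],loss="soft_l1");print(s.x,s.fun.reshape(-1,2).round(1))
h=s.x;np.save("h.npy",h)
yaw=h[2];R=np.array([[np.cos(yaw),-np.sin(yaw)],[np.sin(yaw),np.cos(yaw)]])
def loc(p): return np.r_[(p[:2]-h[:2])@R,p[2]]*1000
for n,k,uv in[("FL","top",T(434,361)),("FR","top",T(657,338)),("RL","top",T(410,208)),("RR","top",T(632,188)),("sFL","scene",S(397,402)),("sFR","scene",S(668,492))]:
    print(n,loc(unproj(k,uv,.0215)).round(1))
print("tip",proj("top",W(h,tip)),T(225,250),proj("scene",W(h,tip)),S(224,100))
for n in("universal_1","small_dish_1","pen_blue"):
    for k in K:
        d=r.recognise(k,n)
        if d: b=d[0]["bbox"];print(n,k,loc(unproj(k,((b[0]+b[2])/2,(b[1]+b[3])/2),.01)).round(0),[round(x,0) for x in b])
for n,p in(("push",[-.062,0,.015]),("hinge",[0,.1065,.045]),("tip",[0,.1065+.069,.114])):print(n,W(h,p).round(4))
q=r.read_state()["orientation"];from scipy.spatial.transform import Rotation as Ro
print(Ro.from_quat(np.roll(q,-1)).as_matrix().round(3),h[2]*57.3)
E
```

```text
[0.51030551 0.09106628 0.14067539] [[-0.7 -0.3]
 [ 0.1 -0.5]
 [ 0.3  0.1]
 [-1.   0.7]
 [ 0.8 -0.2]
 [ 0.8  0.5]
 [-0.9 -0.3]]
FL [-64.1  59.8  21.5]
FR [-65.3 -64.3  21.5]
RL [21.9 61.6 21.5]
RR [ 19.2 -63.   21.5]
sFL [-64.9  59.8  21.5]
sFR [-63.  -63.3  21.5]
tip [[343.0567593  252.70695013]] (346.25, 252.5) [[346.35934575 249.13652254]] (349.0, 253.57142857142858)
universal_1 scene [107. 194.  10.] [349.0, 240.0, 366.0, 277.0]
universal_1 top [ 86. 177.  10.] [331.0, 214.0, 344.0, 227.0]
small_dish_1 scene [-35. 238.  10.] [289.0, 284.0, 324.0, 314.0]
small_dish_1 top [-30. 241.  10.] [301.0, 262.0, 330.0, 286.0]
pen_blue scene [-128.  132.   10.] [302.0, 340.0, 383.0, 376.0]
pen_blue top [-118.  137.   10.] [335.0, 306.0, 398.0, 311.0]
push [[0.4489 0.0824 0.015 ]]
hinge [[0.4954 0.1965 0.045 ]]
tip [[0.4857 0.2648 0.114 ]]
[[-0.93   0.368  0.   ]
 [ 0.368  0.93   0.   ]
 [ 0.     0.    -1.   ]] 8.060699845693858
```

```bash
cat >> h.py <<'E'
from scipy.spatial.transform import Rotation as Ro
def go(x,y,z):
    "tool-axis shift (units of 0.08 m) to holder point x,y,z mm; turn left"
    h=np.load("h.npy");s=r.read_state();M=Ro.from_quat(np.roll(s["orientation"],-1))
    d=W(h,[x/1e3,y/1e3,z/1e3])[0]-s["position"]
    G=Ro.from_euler("z",h[2])*Ro.from_matrix(np.diag([-1,1,-1]))
    c,sn=np.cos(h[2]),np.sin(h[2]);p=s["position"]-[h[0],h[1],0]
    print("at holder mm",(1e3*np.array([c*p[0]+sn*p[1],-sn*p[0]+c*p[1],p[2]])).round(1),"shift",(M.inv().apply(d)/.08).round(3),"turn",((M.inv()*G).as_rotvec()/(np.pi/4)).round(3),"F",s["ft_force"].round(1),"w",round(s["width"],3),"t",round(s["clock"],2))
E
python3 -m creep '0 0 -0.22 0 0 0 0.5;0 0 -0.22 0 0 0 0.5;0 0 -0.22 0 0 0 0.5;0 0 0 0 0 0 0.5'; python3 -c "
from h import *
go(-88,0,190)"
```

```text
clock: 1.8
position: [0.2392, 0.6044, 0.2054]
orientation: [-0.0, -0.07, 0.998, -0.0]
ft_force: [-0.6, 0.7, -0.6]
width: 0.0574
gripper_force: 0.0
at holder mm [-196.5  546.3  205.4] shift [-1.364 -6.827  0.193] turn [-0.    -0.    -0.001] F [-0.6  0.7 -0.6] w 0.057 t 1.8
```

```bash
python3 -m creep '0 0 0 -0.15 -0.6 0 0.5;0 0 0 -0.15 -0.65 0 0.5;0 0 0 -0.15 -0.65 0 0.5;0 0 0 -0.15 -0.65 0 0.5;0 0 0 -0.15 -0.65 0 0.5'; python3 -m creep '0 0 0 -0.13 -0.7 0 0.5;0 0 0 -0.13 -0.7 0 0.5;0 0 0 -0.13 -0.7 0 0.5;0 0 0 -0.13 -0.7 0 0.5;0 0 0 -0.09 -0.5 0 0.5'; python3 -c "
from h import *
go(-88,0,60)"
```

```text
clock: 2.42
position: [0.3351, 0.3579, 0.2057]
orientation: [0.0, -0.069, 0.998, 0.0]
ft_force: [0.3, 0.4, -0.1]
width: 0.047
gripper_force: 0.0
clock: 3.05
position: [0.4208, 0.1029, 0.2059]
orientation: [0.001, -0.068, 0.998, -0.0]
ft_force: [1.0, 0.1, -0.1]
width: 0.047
gripper_force: 0.0
at holder mm [-87.   24.3 205.9] shift [ 0.013 -0.303  1.823] turn [-0.     0.001 -0.005] F [ 1.   0.1 -0.1] w 0.047 t 3.05
```

```bash
python3 -m creep '0 0 0 0.01 -0.3 0.3 0.5;0 0 0 0 0 0.6 0.5;0 0 0 0 0 0.6 0.5;0 0 0 0 0 0.3 0.5;0 0 0 0 0 0 0.5'
python3 - <<'E'
from h import *
import cv2
go(-88,0,14)
a=r.grab_frame("scene")[225:395,285:510]; cv2.imwrite("pics/s1.png",cv2.resize(a,None,fx=3.5,fy=3.5,interpolation=cv2.INTER_CUBIC))
E
```

```text
clock: 3.68
position: [0.4212, 0.0812, 0.0599]
orientation: [-0.002, -0.07, 0.998, 0.0]
ft_force: [-0.6, 0.6, 0.1]
width: 0.0469
gripper_force: 0.0
at holder mm [-89.7   2.7  59.9] shift [-0.023 -0.034  0.573] turn [ 0.001 -0.006 -0.002] F [-0.6  0.6  0.1] w 0.047 t 3.67
```

View pics/s1.png

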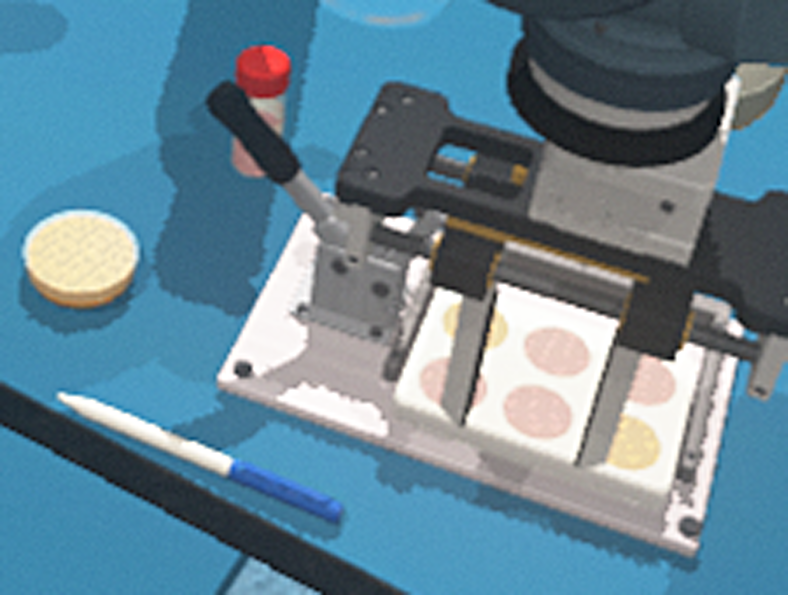

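The gripper hangs over the plate, and its finger shadows fall in front of the plate's front edge. The lever, arm and pen are untouched. I'll narrow the fingers, descend in front of the edge, and push.

```bash
python3 -m creep '0 0 0 0 -0.03 0.3 0.25;0 0 0 0 0 0.27 0.25;0 0 0 0 0 0 0.25;0 0 0 -0.15 0 0 0.25;0 0 0 0 0 0 0.25'; python3 -c "
from h import *
go(-35.5,0,14)"
```

```text
clock: 4.35
position: [0.4376, 0.0804, 0.0176]
orientation: [0.002, -0.071, 0.997, -0.0]
ft_force: [0.1, 0.8, -0.1]
width: 0.023
gripper_force: 0.0
at holder mm [-73.5  -0.4  17.6] shift [-0.475  0.005  0.047] turn [-0.001  0.005  0.001] F [ 0.1  0.8 -0.1] w 0.023 t 4.35
```

```bash
python3 -m creep '0 0 0 0 0 0.045 0.25;0 0 0 -0.1 0 0 0.25;0 0 0 -0.1 0 0 0.25;0 0 0 -0.1 0 0 0.25;0 0 0 -0.05 0 0 0.25'; python3 -c "
from h import *
go(-35.5,0,14)"
```

```text
clock: 4.97
position: [0.4635, 0.0844, 0.0123]
orientation: [0.0, -0.071, 0.997, -0.0]
ft_force: [-1.3, 0.3, 0.6]
width: 0.0234
gripper_force: 0.3
at holder mm [-47.3  -0.   12.3] shift [-0.148  0.    -0.021] turn [-0.     0.     0.001] F [-1.3  0.3  0.6] w 0.023 t 4.97
```

```bash
for i in 1; do python3 -m creep '0 0 0 -0.06 0 -0.02 0.25;0 0 0 -0.05 0 0 0.25;0 0 0 -0.03 0 0 0.25;0 0 0 0 0 0 0.25'; done; python3 -c "
from h import *
go(-35.5,0,14)"
```

```text
clock: 5.48
position: [0.4723, 0.086, 0.0134]
orientation: [-0.002, -0.071, 0.997, 0.0]
ft_force: [-4.5, -1.4, 3.3]
width: 0.0233
gripper_force: 2.7
at holder mm [-38.4   0.3  13.4] shift [-0.036 -0.004 -0.007] turn [ 0.001 -0.005  0.001] F [-4.5 -1.4  3.3] w 0.023 t 5.47
```

```bash
python3 -m creep '0 0 0 -0.03 0 0 0.25;0 0 0 -0.03 0 0 0.25;0 0 0 0 0 0 0.25;0 0 0 0 0 0 0.25'
python3 - <<'E'
from h import *
import cv2
go(-35.5,0,14)
a=r.grab_frame("scene")[250:390,345:505]; cv2.imwrite("pics/s2.png",cv2.resize(a,None,fx=4,fy=4,interpolation=cv2.INTER_CUBIC))
E
```

```text
clock: 5.98
position: [0.4724, 0.0863, 0.0123]
orientation: [-0.008, -0.071, 0.997, -0.0]
ft_force: [-17.0, -4.0, 12.5]
width: 0.0234
gripper_force: 9.0
at holder mm [-38.2   0.6  12.3] shift [-0.034 -0.007 -0.022] turn [ 0.001 -0.02   0.002] F [-17.   -4.   12.5] w 0.023 t 5.97
```

View pics/s2.png

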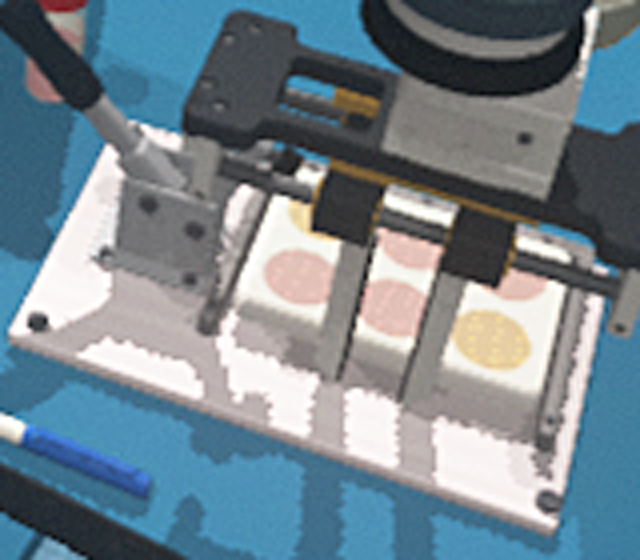

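The fingers press on the front edge with 17 N and no longer advance, so the plate should be against the stop. I'll back off and check the plate's position from above.

```bash
python3 -m creep '0 0 0 0.3 0 0 0.25;0 0 0 0.4 0 0 0.25;0 0 0 0.1 0 -0.6 0.1;0 0 0 0.1 0 -0.6 0;0 0 0 0 0 -0.7 0'; python3 -m creep '0 0 0 0.5 0 -0.5 0;0 0 0 0.7 0 0 0; 0 0 0 0.3 0 0 0;0 0 0 0 0 0 0';python3 - <<'E'
from h import *
import cv2
go(0,225,190)
a=r.grab_frame("top")[190:310,330:480]; cv2.imwrite("pics/t3.png",cv2.resize(a,None,fx=5,fy=5,interpolation=cv2.INTER_CUBIC))
E
```

```text
clock: 6.65
position: [0.4064, 0.0765, 0.1669]
orientation: [-0.0, -0.071, 0.998, 0.0]
ft_force: [-0.1, -0.3, 0.6]
width: 0.0007
gripper_force: 0.0
clock: 7.15
position: [0.2886, 0.0594, 0.2062]
orientation: [0.002, -0.07, 0.998, -0.0]
ft_force: [-0.5, -0.0, 0.8]
width: 0.0007
gripper_force: 0.0
at holder mm [-224.    -0.3  206.2] shift [-2.799  2.817  0.209] turn [-0.002  0.005 -0.   ] F [-0.5 -0.   0.8] w 0.001 t 7.15
```

View pics/t3.png

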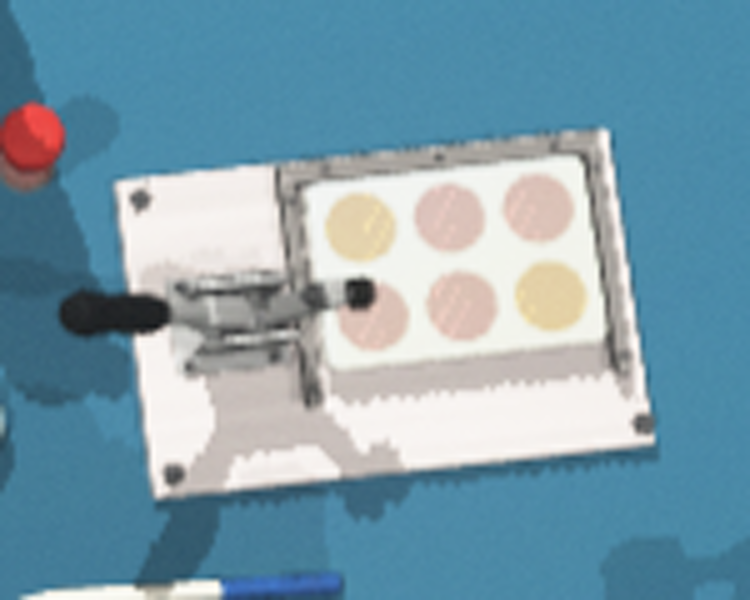

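The plate now lies against the rear stop with no gap showing. Its front edge runs from crop (330,372) to (608,340). I'll check that numerically and move over to the lever's outer side.

```bash
python3 - <<'E'
from h import *
h=np.load("h.npy");c,s=np.cos(h[2]),np.sin(h[2])
def loc(a,b,z):
    p=unproj("top",(330+a/5,190+b/5),z);x,y=p[:2]-h[:2];return np.round([1e3*(c*x+s*y),1e3*(c*y-s*x)],1)
for n,a,b,z in(("FL",330,372,.0215),("FR",608,340,.0215),("RL",300,185,.0215),("RR",580,155,.0215),("stop",440,157,.02),("bFL",155,498,.008),("bFR",655,443,.008),("bRR",607,130,.008),("tip",85,313,.12),("grip",150,313,.09),("univ cap",33,135,.075)):print(n,loc(a,b,z))
E
python3 -m creep '0 0 0 -0.4 0.6 0 0;0 0 0 -0.4 0.6 0 0;0 0 0 -0.4 0.6 0 0;0 0 0 -0.4 0.6 0 0;0 0 0 -0.4 0.45 0 0'; python3 -m creep '0 0 0 -0.4 0.1 0 0;0 0 0 -0.35 0 0 0;0 0 0 0 0 0 0';python3 -c "
from h import *
go(0,225,95)"
```

```text
FL [-28.7  60.6]
FR [-28.4 -64. ]
RL [56.1 62.7]
RR [ 55.6 -63.9]
stop [61.9 -1.8]
bFL [-75.  143.3]
bFR [-75.6 -81.9]
bRR [ 67.6 -81.8]
tip [ -0.7 173.5]
grip [ -0.6 144.1]
univ cap [ 82.5 182.6]
clock: 7.82
position: [0.416, 0.3109, 0.2043]
orientation: [-0.001, -0.072, 0.997, -0.0]
ft_force: [0.2, -0.0, 0.2]
width: 0.0002
gripper_force: 0.0
clock: 8.2
position: [0.4745, 0.3249, 0.2041]
orientation: [-0.001, -0.071, 0.998, -0.0]
ft_force: [-0.2, -0.5, -0.4]
width: 0.0006
gripper_force: 0.0
at holder mm [ -2.6 236.5 204.1] shift [-0.036 -0.144  1.363] turn [-0.001 -0.003  0.001] F [-0.2 -0.5 -0.4] w 0.001 t 8.2
```

```bash
python3 -m creep '0 0 0 -0.03 -0.05 0.5 0;0 0 0 0 0 0.5 0;0 0 0 0 0 0.35 0;0 0 0 0 0 0 0'; python3 -m creep '0 0 0 0 -0.2 0 0;0 0 0 0 -0.2 0 0;0 0 0 0 -0.1 0 0'
python3 - <<'E'
from h import *
import cv2
go(0,125,95)
a=r.grab_frame("scene")[205:375,285:510]; cv2.imwrite("pics/s4.png",cv2.resize(a,None,fx=3.5,fy=3.5,interpolation=cv2.INTER_CUBIC))
E
```

```text
clock: 8.7
position: [0.4735, 0.3199, 0.0948]
orientation: [-0.003, -0.071, 0.997, -0.001]
ft_force: [-1.1, 0.3, 0.3]
width: 0.0004
gripper_force: 0.0
clock: 9.07
position: [0.483, 0.2837, 0.1013]
orientation: [0.002, -0.069, 0.998, 0.005]
ft_force: [-5.0, 18.5, 13.7]
width: 0.0004
gripper_force: 9.7
at holder mm [-1.000e-01  1.946e+02  1.013e+02] shift [-0.003 -0.871  0.07 ] turn [ 0.012  0.006 -0.004] F [-5.  18.5 13.7] w 0.0 t 9.07
```

View pics/s4.png

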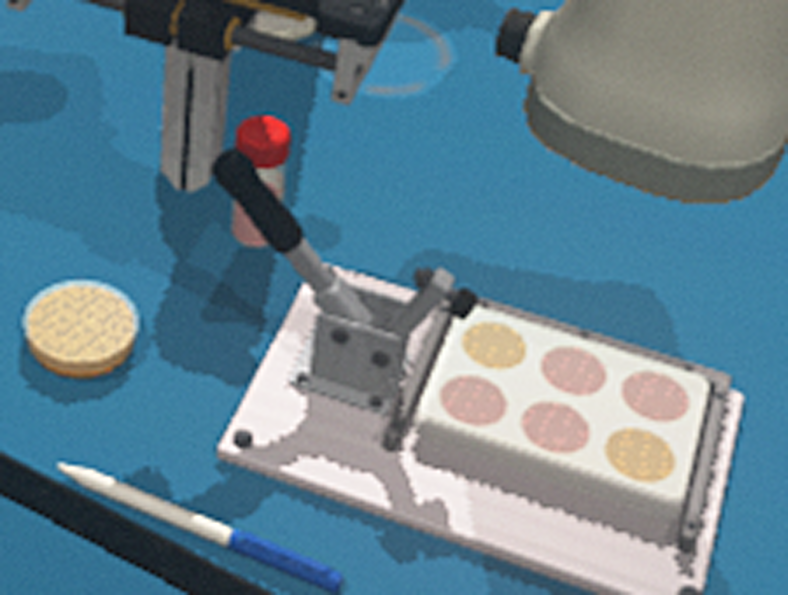

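The closed fingers touch the grip's end at crop (215,165). The force is 18 N outward and 14 N up, so friction opposes a purely horizontal push. I'll follow the lever's arc, moving in and up.

```bash
python3 -m creep '0 0 0 0 0 -0.12 0;0 0 0 0 -0.12 -0.12 0;0 0 0 0 -0.13 -0.1 0;0 0 0 0 -0.14 -0.08 0;0 0 0 0 0 0 0'; python3 -c "
from h import *
go(0,125,120)"
```

```text
clock: 9.75
position: [0.4868, 0.2498, 0.1329]
orientation: [0.001, -0.07, 0.998, 0.001]
ft_force: [-1.7, 5.0, 4.0]
width: 0.0004
gripper_force: 3.4
at holder mm [ -1.  160.4 132.9] shift [-0.013 -0.443  0.161] turn [ 0.002  0.003 -0.001] F [-1.7  5.   4. ] w 0.0 t 9.75
```

```bash
python3 -m creep '0 0 0 0 -0.15 0.03 0;0 0 0 0 -0.15 0.03 0;0 0 0 0 -0.15 0 0;0 0 0 0 -0.1 0 0;0 0 0 0 0 0 0'; python3 -c "
from h import *
go(0,105,120)"
```

```text
clock: 10.38
position: [0.4916, 0.2055, 0.1255]
orientation: [-0.001, -0.07, 0.998, -0.0]
ft_force: [-0.3, 0.9, -0.1]
width: 0.0007
gripper_force: 0.0
at holder mm [ -2.5 115.9 125.5] shift [-0.031 -0.136  0.069] turn [-0.001 -0.003 -0.   ] F [-0.3  0.9 -0.1] w 0.001 t 10.38
```

```bash
python3 -m creep '0 0 0 0 0.3 0 0;0 0 0 0 0.5 -0.3 0;0 0 0 0 0.5 -0.5 0;0 0 0 0 0.6 -0.2 0;0 0 0 0 0 0 0'
python3 - <<'E'
from h import *
import cv2
go(0,225,200)
a=r.grab_frame("scene")[205:375,285:510]; cv2.imwrite("pics/s5.png",cv2.resize(a,None,fx=3.5,fy=3.5,interpolation=cv2.INTER_CUBIC))
a=r.grab_frame("top")[190:310,330:480]; cv2.imwrite("pics/t5.png",cv2.resize(a,None,fx=5,fy=5,interpolation=cv2.INTER_CUBIC))
E
```

```text
clock: 11.0
position: [0.4706, 0.3594, 0.2076]
orientation: [0.001, -0.073, 0.997, 0.0]
ft_force: [-0.1, 0.6, -1.3]
width: 0.0005
gripper_force: 0.0
at holder mm [ -1.7 271.3 207.6] shift [-0.018 -0.578  0.095] turn [0.001 0.002 0.006] F [-0.1  0.6 -1.3] w 0.001 t 11.0
```

View pics/s5.png

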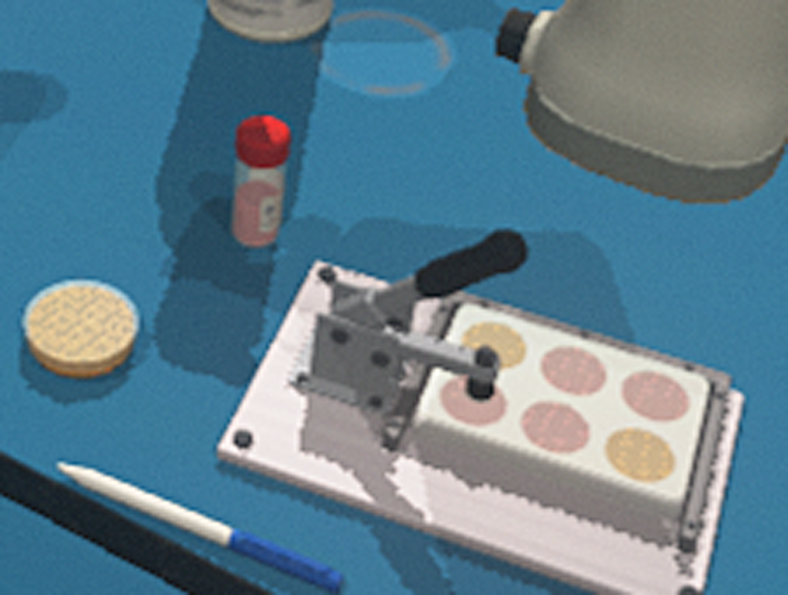

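View pics/t5.png

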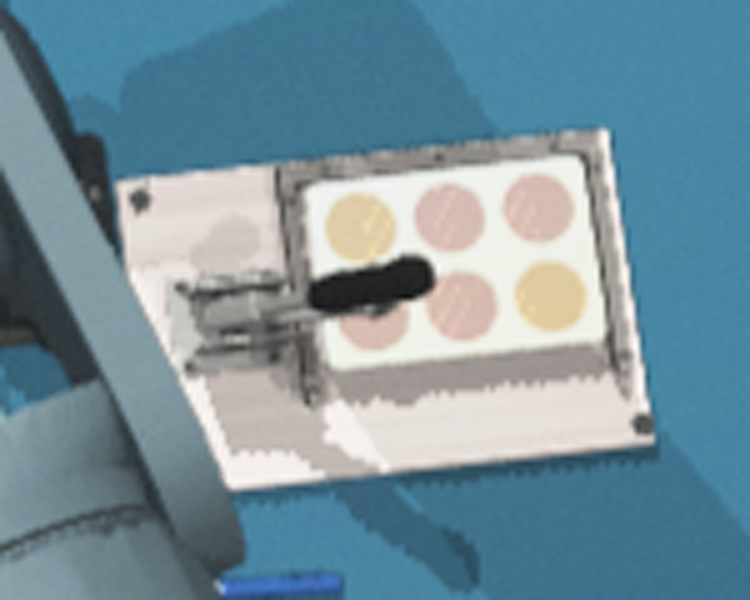

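The lever leans inward over the plate, with its end at scene crop (510,250). The foot presses on the plate at (482,390). The plate is still home and nothing else has moved.

```bash
python3 -c "
from rig import r
print(r.finish_job())"
```

```text
the job is handed in; nothing more can be done
None
```

I pushed the plate home (about 1 mm from the rear stop by camera) and snapped the lever over. The last pictures show the clamp foot down on the plate and no bystander moved. I handed the job in at about 11 s; no verdict came back.

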